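Fit the chopping blade on the food processor's drive shaft

TASK

Fit the steel chopping blade into the food processor: take it off the board by the finger grip of its hub, set it upright over the drive shaft in the middle of the bowl, turn it under light pressure until the slot of its hub drops over the flats of the shaft, then press it fully home and let go. Do not force it (a few newtons while turning, ten or so to press it home), and leave the dough tool, mug and jam jar where they are.

Things in the scene. Friction and masses are not known exactly. Their poses are not given: they have to be found in the camera images.
- processor: Food processor with a white plastic base, 215 x 195 mm, deck 95 mm high, fixed to the table; speed dial on its -x face. Origin: centre of the underside, on the table; z up; the drive shaft stands on this z axis. The bowl's handle is on the +y side, out to 134 mm from the axis, below 190 mm.
- bowl_rim (a point): Centre of the mouth of the clear open bowl on the processor, on the shaft axis, 195 mm above the table. Bowl: outer diameter 160, wall 4 mm, inner floor 95 mm below the rim. Axes as the processor's.
- shaft_seat (a point): Point on the shaft axis at the top of the white boss (diameter 34 mm) in the bowl's floor, 112 mm above the table. A fitted blade rests on the boss: its origin lies here when fully home. Contacts between blade and processor that add up to over 60 N (pressing, jamming sideways) damage hub and motor. Axes as the processor's.
- drive_top (a point): Top of the shaft's steel drive part, on the axis, 18 mm above the seat. Drive part: 18 mm diameter with two opposite flats 12 mm apart, top edges rounded by 0.8 mm. Its angle is not reported: the motor stops anywhere, so the long (18 mm) direction may stand at any heading (a half turn makes no difference). The motor holds it: about 0.12 N m turns it. Axes as the processor's.
- shaft_tip (a point): Top of the shaft's round nose (diameter 10 mm, ball end, 30 mm long, above the drive part), 48 mm above the seat. Two spring balls in the nose, 14 mm below its top, grip the bore of the hub: with the slot over the flats, the last 14 mm or so down take a push of roughly 2 to 8 N, so a blade does not fall home by its weight. Axes as the processor's.
- blade: Chopping blade, 0.13 to 0.21 kg, upright on the board: white plastic hub 102 mm tall, diameter 40 mm at the foot, 34 mm above, 20 mm from 64 mm up. Two thin curved steel blades reach 64 mm from the axis, 5 to 12 and 24 to 38 mm above the underside. Origin: centre of the underside, z up the hub.
- blade_grip (a point): Centre of the chopping blade's finger grip at the hub's top, on the hub axis, 86 mm above the underside; axes as the blade's. The grip spans 66 to 102 mm above the underside, 38 mm wide along x, 16 mm thick along y (squeeze it along y).
- hub_slot (a point): In the chopping blade's hub, on its axis 20 mm above the underside: top of the slot, 19.8 mm long along x, 13.4 mm wide along y, open below, which fits the drive part (either way round, within about 0.1 rad). Above it a round bore, diameter 12 mm, 42 mm deep, for the nose. Not lined up, the underside stops on the drive part, 18 mm above the seat. Axes as the blade's.
- board: wooden chopping board 220 x 340 x 18 mm, fixed, on which the two blades stand. Origin: centre of its underside.
- dough_tool: Dough tool, to be left alone: the same white hub and grip, but with two short thick straight plastic paddles 57 mm long instead of steel blades; stands on the board. Origin: centre of the underside.
- mug: white mug, diameter 80, height 95 mm; leave alone. Origin: centre of the underside.
- jam_jar: closed glass jar, diameter 68, height 95 mm; leave alone. Origin: centre of the underside.

How it is judged (in metres and radians):
On the way, in this order (a step that is already met when the one before it is completed fails the run):
1. the chopping blade is set upright over the drive shaft, the shaft's nose in its bore (horizontal distance between blade and shaft_seat below 0.004 m and z of blade in the frame of shaft_seat below 0.024 m and angle between blade's own z axis and vertical below 0.1 rad), for 0.1 s.
2. the slot has dropped over the shaft's flats and the hub is fully home on the boss (z of blade in the frame of shaft_seat below 0.0025 m and horizontal distance between blade and shaft_seat below 0.003 m), for 0.1 s.
At the end, for the whole second after the job is handed in: The chopping blade stands fully home on the drive shaft: its underside within 2.5 mm of the boss, within 3 mm of the shaft axis, upright within 0.06 rad, at rest and released; the dough tool, mug and jar where they stood (all of step 2 and angle between blade's own z axis and vertical below 0.06 rad and linear speed of blade below 0.02 m/s and contact force between the fingers and blade below 0.1 N); the robot touches nothing.
It fails at once if the blade forced: contacts between blade and processor add up to more than 60 N (contact force between blade and processor above 30 N).
It fails at once if the dough tool moved more than 30 mm (distance of dough_tool from where it was at the start of the episode above 0.03 m).
It fails at once if the mug moved more than 30 mm (distance of mug from where it was at the start of the episode above 0.03 m).
It fails at once if the jam jar moved more than 30 mm (distance of jam_jar from where it was at the start of the episode above 0.03 m).
It also fails if it takes over 72 s, if anything falls off the work surface, if the arm or the gripper's body presses on something with over 40 N, if the wrist force passes 120 N, or if a joint passes its speed limit or range.

ROBOT

A 6-joint arm with a two-finger parallel gripper is mounted at the origin on the work surface. World frame = base frame: x ahead of the robot, y to its left, z up, the work surface at z = 0. Lengths are in mm, angles in degrees, forces in N, time in s.
With the tool pointing down it reaches from about 350 to 925 mm from the base axis. Payload 6.4 kg.
Tool frame: the origin (TCP) lies on the centre line of the jaws, within the pads' length; the fingertips stand 25 mm ahead of it and the grasp point (between the pads) lies 6 mm ahead of it (tips_ahead is the distance from the TCP to the fingertips, in mm); z points along the fingers, y is the line along which they close (so a half turn about z gives the same grasp; the last joint's range is limited). The gripper opens to 85 mm and grips with 20 to 120 N. Pads are 22 mm wide; open, the fingers measure 114 mm over their backs; the gripper's body (76 mm by 85 mm) begins 54 mm behind the grasp point. The pads swing forward as they close: fully open they stand 13 mm farther back than shut.
Start: joints at [58.264, 14.043, 89.255, -0, 76.702, -9.975], TCP at [240.976, 603.693, 256.29] pointing down, gripper open.
Joint ranges: [-179.41, 179.41], [-58.25, 129.5], [7.25, 145.43], [-54.29, 234.29], [11.92, 165.04], [-157.13, 157.13]. Speed limits (degrees/s): [147.25, 147.25, 180, 180, 180, 180].

INTERFACE

Orientations are given as a 3x3 rotation matrix whose columns are the frame's x, y, z axes.
In Python, from plant import move_to, servo_line, goto_joints, move_gripper, pause, inverse_kinematics, sense, capture, get_calibration, MotionError, sign_off, tips_ahead gives the robot as it stands. The module is installed in compiled form; this text tells all that it offers. Calls block until the motion is done:
- move_to(position, orientation): joint-space move of the TCP to a pose.
- servo_line(position, ori=None, vel=150): straight line of the TCP; ori=None keeps the orientation; vel is the mean speed in mm/s.
- goto_joints(angles): joint-space move.
- move_gripper(opening, grip_force=None): finger opening in mm; grip_force is the grip in N (None keeps the last); returns when the fingers have stopped.
- pause(seconds).
- inverse_kinematics(position, orientation): joint angles nearest the present ones, or None.
- sense(): the state.
- capture(name): name is "side" or "top" or "wrist"; returns (picture, depth): 420x560x3 uint8, red, green, blue; 420x560 float32, mm along the optical axis (not along the pixel's ray), 0 where there is no reading.
- get_calibration(name): a dict with "intrinsics" (3x3 intrinsics, pixels), "rvec" (rotation vector, rad) and "tvec" (3), from world to camera coordinates, as OpenCV has them; the wrist camera has in their place "T_tool_cam" (4x4, takes a point from camera to tool coordinates, whose origin is the TCP and whose axes are the flange's). Camera axes: x right, y down, z forward; pixel columns grow to the right and rows downward; lengths in mm; the calibration is good to about 2 mm. A picture is of the moment at which its call begins: read the wrist's pose just before it. get_calibration takes no time and is no camera call.
A pose or a line that the arm cannot do raises MotionError and nothing moves.
- sign_off(): hands the job in; it is judged then, once.
The state is a dict: "time_s": time; "joints": joint angles; "joint_velocities": joint speeds; "joint_torque": joint torques, N m; "tcp_pos": TCP position; "tcp_rot": TCP orientation; "force": force on the tool from outside, world axes, zero at the start; "torque": the same for the moment, N m; "finger_gap": finger opening in mm; "gripper_force": force on a finger pad.
Only numpy, scipy, OpenCV 4.12 (cv2) and the standard library are available. Lean on these libraries where they do the work, as an engineer would, in place of code of your own. Each camera call takes 0.05 s, during which the arm holds its last target. There are 200 camera calls.

## Working session

There is one attempt and no reset: what is moved stays moved. The work goes in short steps, each a Python script; the robot and the scene stay as the last script left them, time stands still between calls to the robot, and variables do not carry over. Pictures are saved under pics/ and viewed, at most 10 in all, crops included, and the job is handed in when it is done.

```bash
mkdir -p pics; cat > h.py <<'E'
import numpy as np, cv2
from plant import *
def cam(name, s=None):
    c=get_calibration(name); K=np.array(c["intrinsics"])
    if name=="wrist":
        T=np.array(c["T_tool_cam"]); s=s or sense()
        W=np.eye(4); W[:3,:3]=s["tcp_rot"]; W[:3,3]=s["tcp_pos"]
        return K, W@T
    R=cv2.Rodrigues(np.array(c["rvec"],float))[0]; t=np.array(c["tvec"],float).ravel()
    M=np.eye(4); M[:3,:3]=R.T; M[:3,3]=-R.T@t
    return K,M
def plane(K,M,uv,z):
    uv=np.atleast_2d(np.array(uv,float))
    d=(M[:3,:3]@np.linalg.inv(K)@np.c_[uv,np.ones(len(uv))].T).T
    o=M[:3,3]; return o+d*((z-o[2])/d[:,2])[:,None]
def cloud(K,M,dep):
    v,u=np.mgrid[:dep.shape[0],:dep.shape[1]]
    p=np.stack([(u-K[0,2])/K[0,0]*dep,(v-K[1,2])/K[1,1]*dep,dep],-1)
    return p@M[:3,:3].T+M[:3,3]
def save(name,img): cv2.imwrite("pics/"+name+".png",cv2.cvtColor(img,cv2.COLOR_RGB2BGR))
E
python3 - <<'E'
from h import *
s=sense(); print(s["time_s"],s["tcp_rot"],s["finger_gap"],tips_ahead)
for n in("top","side","wrist"):
    im,d=capture(n); K,M=cam(n,s); np.savez("d_"+n,im=im,d=d,K=K,M=M); save(n,im)
    print(n,M[:3,3].round(),M[:3,2].round(2),K[0,0])
E
```

```text
0.0 [[-9.28739243e-01  3.70732353e-01 -9.70430445e-04]
 [ 3.70733501e-01  9.28737877e-01 -1.62082291e-03]
 [ 3.00384022e-04 -1.86509292e-03 -9.99998216e-01]] 85.44429947548605 25.0
top [ 540.   89. 1403.] [ 0.06  0.01 -1.  ] 476.30445790901604
side [ 211. -824. 1094.] [ 0.29  0.67 -0.69] 502.0656004331746
wrist [165. 634. 373.] [ 0.29 -0.12 -0.95] 312.06353683281174
```

View pics/top.png

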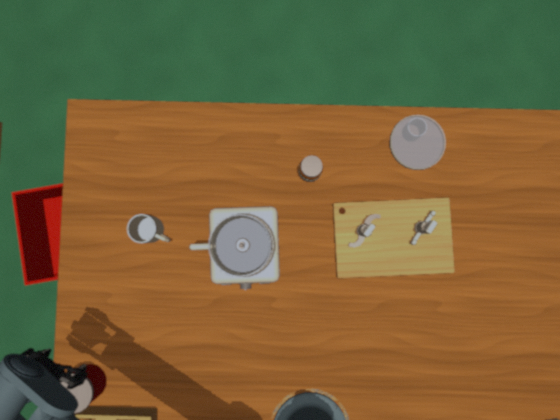

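View pics/side.png

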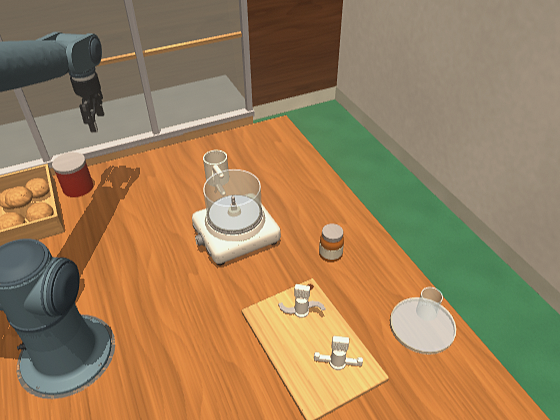

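The top view shows the blade with curved steel arms at (366,230), the dough tool with straight thick paddles at (427,227), and the shaft at (243,245) in the bowl. The side view confirms this: the blade is at (302,300) and the dough tool at (339,352). The mug is at (143,228) and the jar at (312,167) in the top view.

```bash
python3 - <<'E'
from h import *
t=np.load("d_top.npz"); K,M=t["K"],t["M"]; P=cloud(K,M,t["d"])
for n,uv,z in(("blade",(367,229),120),("dough",(428,226),120),("tip",(243,245),160),("mug",(143,228),95),("jar",(312,167),95)):
    print(n,plane(K,M,uv,z)[0].round(),P[uv[1]-2:uv[1]+3,uv[0]-2:uv[0]+3,2].max().round())
b=plane(K,M,(367,229),120)[0]
R=np.array([[-1,0,0],[0,1,0],[0,0,-1.]])  # camera on -x side of tcp
move_to([b[0]+10,b[1],215],R)
s=sense(); im,d=capture("wrist"); K,M=cam("wrist",s); np.savez("w1",im=im,d=d,K=K,M=M)
save("w1",im); P=cloud(K,M,d)
m=(np.abs(P[...,2]-120)<4)&(d>0)&(np.hypot(P[...,0]-b[0],P[...,1]-b[1])<35)
q=P[m]; print(s["time_s"],s["joints"],m.sum(),q.mean(0))
print(cv2.minAreaRect(q[:,:2].astype(np.float32)))
E
```

```text
blade [ 576. -137.  120.] 124.0
dough [ 589. -301.  120.] 123.0
tip [525. 191. 160.] 164.0
mug [564. 473.  95.] 13.0
jar [745.  12.  95.] 100.0
3.025 [-2.39125398e+01  1.00003991e+01  9.84364512e+01  7.52615897e-03
  7.15619732e+01 -1.13969995e+02] 1047 [ 572.32750592 -141.13704091  119.70317743]
((573.440673828125, -141.16847229003906), (16.113048553466797, 37.84895324707031), 53.346168518066406)
```

View pics/w1.png

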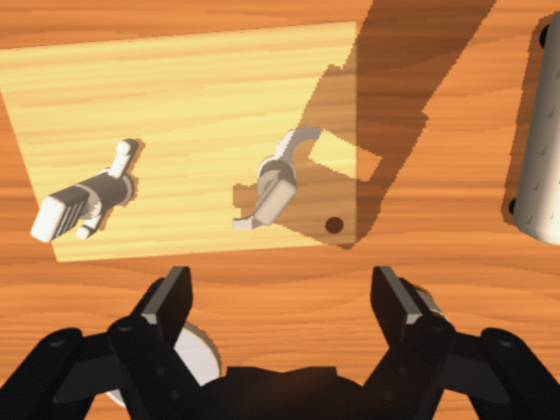

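The wrist view shows the curved steel blade at about (277,195), with its grip running along heading 143° in world. The measured top face is 16.1 x 37.8 mm at z≈120, which matches the stated grip. Next I'll look into the bowl.

```bash
python3 - <<'E'
from h import *
b=np.array([525,191])
R=np.array([[-1,0,0],[0,1,0],[0,0,-1.]])
move_to([b[0]+65,b[1],250],R)
s=sense(); im,d=capture("wrist"); K,M=cam("wrist",s); np.savez("w2",im=im,d=d,K=K,M=M)
P=cloud(K,M,d); print(s["time_s"],s["joints"],M[:3,3])
r=np.hypot(P[...,0]-b[0],P[...,1]-b[1])
for lo,hi in((106,115),(122,133),(133,146),(146,165)):
    m=(P[...,2]>lo)&(P[...,2]<hi)&(d>0)&(r<30); q=P[m]
    if len(q)>5: print(lo,hi,m.sum(),q.mean(0).round(1),cv2.minAreaRect(q[:,:2].astype(np.float32)), np.argwhere(m).mean(0))
c=np.linalg.inv(M)@np.r_[b,130,1]; uv=(K@c[:3])[:2]/c[2]; print(uv)
u,v=uv.astype(int); cr=im[max(v-45,0):v+45,u-60:u+60]; print(max(v-45,0),u-60)
save("w2",cv2.resize(cr,None,fx=6,fy=6,interpolation=cv2.INTER_CUBIC))
E
```

```text
4.325 [ 7.38939102e+00  1.04376169e+01  9.41573242e+01 -2.34146284e-02
  7.54247790e+01 -8.25386889e+01] [508.82574182 190.54348971 367.9410685 ]
106 115 1249 [523.4 199.9 112. ] ((524.3963012695312, 200.16404724121094), (36.08314895629883, 36.48697280883789), 0.8855748772621155) [122.44915933 293.41553243]
122 133 167 [522.6 200.1 130.1] ((524.63671875, 200.37738037109375), (11.885737419128418, 17.479143142700195), 79.41213989257812) [122.89221557 294.54491018]
133 146 11 [520.4 198.9 140.3] ((520.4091796875, 199.21742248535156), (0.9241318702697754, 5.727086544036865), 16.676551818847656) [120.54545455 293.54545455]
146 165 221 [524.4 200.1 157.1] ((524.8375854492188, 200.63473510742188), (12.311468124389648, 9.422088623046875), 51.589054107666016) [128.14479638 296.12669683]
[282.23194257 126.30554279]
81 222
```

View pics/w2.png

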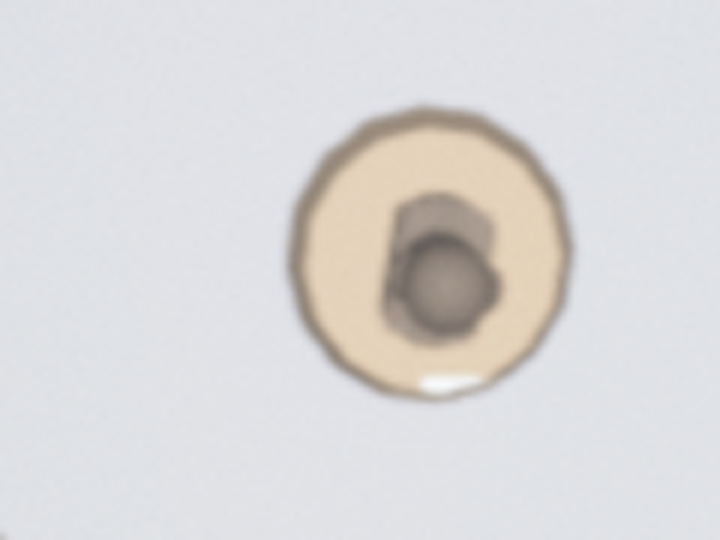

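The crop shows the boss, with the ball-ended nose at about (445,285). The drive's flats run nearly vertically, slightly lower-left, which puts the long heading near -9°. The drive measures 11.9 x 17.5 mm at z 130, matching the stated size. The shaft axis is at about (524.5, 200.3). Next is the grasp, with a re-measurement in the grasp orientation first.

```bash
cat >> h.py <<'E'
def Rdown(yh):  # tool down, tool y at heading yh (deg)
    a=np.radians(yh); y=np.array([np.cos(a),np.sin(a),0]); z=np.array([0,0,-1.]); return np.c_[np.cross(y,z),y,z]
E
python3 - <<'E'
from h import *
b=np.array([573.4,-141.2]); R=Rdown(53.3)
def look(name):
    s=sense(); im,d=capture("wrist"); K,M=cam("wrist",s); P=cloud(K,M,d)
    m=(np.abs(P[...,2]-120)<4)&(d>0)&(np.hypot(P[...,0]-b[0],P[...,1]-b[1])<30)
    q=P[m]; r=cv2.minAreaRect(q[:,:2].astype(np.float32)); print(name,m.sum(),q[:,2].mean(),r); return r
# shaft with the tool in its final orientation
Rs=Rdown(80.5); move_to(np.r_[np.array([524.5,200.3])-55*Rs[:2,0],250],Rs)
s=sense(); im,d=capture("wrist"); K,M=cam("wrist",s); P=cloud(K,M,d); r=np.hypot(P[...,0]-524.5,P[...,1]-200.3)
for lo,hi in((110,115),(127,133)):
    m=(P[...,2]>lo)&(P[...,2]<hi)&(d>0)&(r<25); q=P[m]; print(lo,m.sum(),cv2.minAreaRect(q[:,:2].astype(np.float32)),cv2.minEnclosingCircle(q[:,:2].astype(np.float32)))
move_to(np.r_[b,330],R)
servo_line(np.r_[b,200],R); r=look("a")
c=np.array(r[0]); h=r[2] if r[1][0]<r[1][1] else r[2]+90
h=(h-53.3+90)%180-90+53.3; assert abs(h-53.3)<5 and np.hypot(*(c-b))<5
R=Rdown(h)
servo_line(np.r_[c,150],R,vel=120); servo_line(np.r_[c,114],R,vel=60)
s=sense(); print(s["force"])
move_gripper(0,40); s=sense(); print(c,h,s["finger_gap"],s["gripper_force"],s["force"])
pause(.3);F0=sense()["force"]
servo_line(np.r_[c,150],R,vel=60); pause(.2); s=sense(); print(s["time_s"],s["finger_gap"],s["force"],s["torque"])
im,d=capture("wrist"); save("w3",im)
E
```

```text
110 1072 ((524.46435546875, 200.8504180908203), (34.076297760009766, 34.10687255859375), 79.70438385009766) ((524.7471313476562, 200.59173583984375), 17.51959800720215)
127 129 ((524.43310546875, 200.28517150878906), (11.368647575378418, 17.14322280883789), 80.98489379882812) ((524.4454956054688, 200.3687744140625), 9.113691329956055)
a 1130 119.753776659057 ((573.1304931640625, -141.20614624023438), (15.700153350830078, 37.56336975097656), 53.87925338745117)
[-0.65645029 -0.23247534 -0.57908436]
[ 573.13049316 -141.20614624] 53.87925338745117 15.65886887502491 39.60516929626465 [-0.25514581  0.09451157  0.37285893]
10.2667 15.036888641207296 [-0.49534856 -0.36385509 -1.03837711] [-0.02824769  0.02832505  0.03418539]
```

View pics/w3.png

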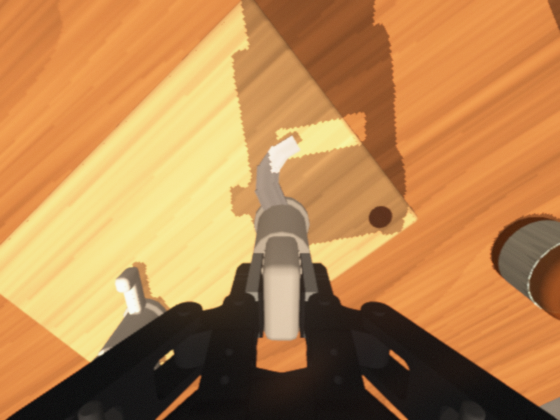

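The blade is held firmly and upright in the jaws (grip at (282,300)), clear of the board, with the dough tool untouched at (125,300). Next I'll carry it over and lower it by force feedback.

```bash
cat >> h.py <<'E'
C0=np.array([524.45,200.4])
E
python3 - <<'E'
from h import *
s=sense(); p=np.array(s["tcp_pos"])
servo_line([p[0],p[1],335],vel=150)
R=Rdown(81.0); servo_line([*C0,335],R,vel=160); servo_line([*C0,262],R,vel=100)
pause(.3); F0=np.array(sense()["force"]); print("F0",F0.round(2))
c=C0.copy()
for z in list(range(258,228,-3))+[229,228,227,226.5,226,225.5,225,224,223]:
    servo_line([*c,z],R,vel=30); pause(.05)
    s=sense(); f=np.array(s["force"])-F0
    print(z,s["time_s"],np.round(s["tcp_pos"],1),f.round(1))
    if f[2]>5: break
    l=np.hypot(*f[:2])
    if l>1.5: c=c+np.clip(.15*f[:2],-.6,.6)
print(c,sense()["finger_gap"])
E
```

```text
F0 [ 0.22  0.04 -2.35]
258 15.525 [524.3 200.4 257.7] [-0.6  0.6  0.8]
255 15.825 [524.4 200.4 254.8] [-0.4 -0.2  1.2]
252 16.125 [524.4 200.4 251.8] [ 0.2 -0.7  0.6]
249 16.425 [524.4 200.4 248.8] [-0.6 -0.5  1.5]
246 16.725 [524.4 200.4 245.9] [-0.7  0.6  0.7]
243 17.025 [524.3 200.3 242.8] [-1.2 -1.2  0.7]
240 17.325 [524.1 200.2 239.8] [-0.9 -0.8 -0.4]
237 17.625 [524.1 200.2 236.8] [-0.9  0.2  0.6]
234 17.925 [524.1 200.2 233.8] [-0.2 -0.   1. ]
231 18.225 [524.1 200.2 230.8] [-0.7 -0.3 -0.4]
229 18.525 [524.2 200.2 228.9] [-0.9 -0.1  0.4]
228 18.825 [524.3 200.2 228. ] [-0.4  0.1  0.6]
227 19.125 [524.2 200.2 226.9] [-0.3 -0.7  0.8]
226.5 19.425 [524.2 200.2 226.5] [-0.3 -0.7 -0. ]
226 19.725 [524.3 200.2 226. ] [-0.1 -0.2  1.5]
225.5 20.025 [524.3 200.2 225.5] [ 0.1 -0.1  1.5]
225 20.325 [524.3 200.2 224.9] [ 0.  -0.2  1.2]
224 20.625 [524.2 200.2 223.9] [ 0.8 -0.3 -0.2]
223 20.925 [524.4 200.2 223.2] [-0.2 -0.7  2.7]
[524.26296985 200.21400541] 15.68328214374529
```

```bash
python3 - <<'E'
from h import *
F0=np.array([.22,.04,-2.35]); R=Rdown(81.0); c=np.array([524.3,200.2]); h=81.; z=223.
while z>206:
    s=sense(); f=np.array(s["force"])-F0; t=np.array(s["torque"])
    print(z,round(s["time_s"],1),np.round(s["tcp_pos"],1),f.round(1),t.round(2))
    if f[2]>11: break
    z-=1 if z>210 else .5
    if np.hypot(*f[:2])>1.5: c=c+np.clip(.15*f[:2],-.5,.5)
    servo_line([*c,z],R,vel=20); pause(.1)
s=sense(); print(s["finger_gap"],s["force"],s["tcp_pos"])
im,d=capture("side"); save("s2",cv2.resize(im[140:280,160:310],None,fx=4,fy=4,interpolation=cv2.INTER_CUBIC))
E
```

```text
223.0 20.9 [524.4 200.2 223.2] [-0.2 -0.7  2.7] [-0.1  -0.   -0.03]
222.0 21.3 [524.5 200.2 222.2] [ 0.5 -0.9  3.6] [-0.07 -0.02  0.01]
221.0 21.6 [524.3 200.2 220.8] [ 1.2 -0.4  2.2] [-0.08 -0.28  0.02]
220.0 22.0 [524.3 200.2 219.8] [ 1.1 -0.7  0.3] [-0.07 -0.33  0.02]
219.0 22.3 [524.2 200.2 218.8] [ 0.6 -1.   1. ] [-0.06 -0.25  0.02]
218.0 22.7 [524.3 200.2 217.9] [0.5 0.2 2.1] [-0.05 -0.26 -0.02]
217.0 23.0 [524.3 200.2 216.9] [ 0.4 -0.9 -0.1] [-0.02 -0.21 -0.04]
216.0 23.4 [524.3 200.2 215.9] [ 0.6 -0.3  0.6] [-0.02 -0.22  0.05]
215.0 23.7 [524.3 200.2 214.9] [1.2 0.2 0.6] [-0.07 -0.23  0.01]
214.0 24.1 [524.3 200.2 213.9] [ 0.1 -0.1  1.4] [ 0.02 -0.2   0.03]
213.0 24.4 [524.3 200.2 212.9] [0.7 0.  1.6] [-0.05 -0.22 -0.03]
212.0 24.8 [524.3 200.2 211.8] [ 1.8 -0.5  1.9] [-0.08 -0.32  0.08]
211.0 25.1 [524.4 200.1 210.8] [0.4 1.  0.4] [ 0.01 -0.15 -0.03]
210.0 25.5 [524.5 200.1 210. ] [ 0.  -0.2  1.1] [-0.06 -0.14  0.01]
209.5 25.8 [524.6 200.1 209.5] [-0.5  0.3  2.6] [-0.03 -0.03 -0.03]
209.0 26.2 [524.6 200.1 209. ] [0.2 0.6 2.8] [-0.07 -0.1  -0.07]
208.5 26.5 [524.6 200.1 208.4] [ 0.2 -0.3  2. ] [-0.   -0.08 -0.  ]
208.0 26.9 [524.6 200.2 208.2] [-1.  -0.1  3.6] [-0.01  0.07  0.04]
207.5 27.2 [524.7 200.2 208.2] [-2.6  0.1  7.7] [-0.11  0.43 -0.04]
207.0 27.6 [524.6 200.2 208.2] [-3.  -0.9  9. ] [-0.09  0.45  0.  ]
206.5 27.9 [524.6 200.2 208.2] [-2.6  0.3 10.2] [-0.09  0.35 -0.01]
15.442574614044952 [-1.71637516 -0.29929406 10.54247775] [524.51083043 200.18454917 208.18416958]
```

View pics/s2.png

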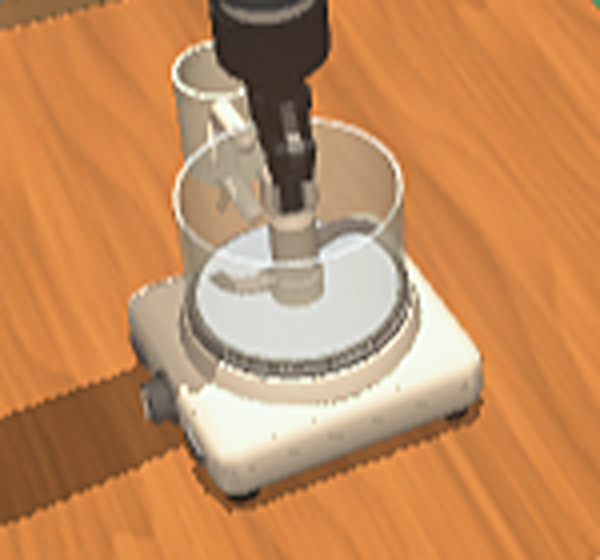

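The hub stopped at TCP z 208.2, against 208.0 predicted for fully home, with about 10 N push. The crop shows the hub foot down on the boss at about (298,285). I'll release, back off and check the hub's top height.

```bash
python3 - <<'E'
from h import *
R=Rdown(81.0); c=np.array([524.5,200.2])
servo_line([*c,208],R,vel=20); move_gripper(50); pause(.2); print(sense()["force"],sense()["finger_gap"])
servo_line([*c,300],R,vel=80); p=c-20*R[:2,0]; servo_line([*p,320],R); pause(.2)
s=sense(); im,d=capture("wrist"); K,M=cam("wrist",s); P=cloud(K,M,d)
m=(np.abs(P[...,2]-214)<8)&(d>0)&(np.hypot(P[...,0]-c[0],P[...,1]-c[1])<28)
q=P[m]; print(s["time_s"],s["force"],m.sum(),np.median(q[:,2]),cv2.minAreaRect(q[:,:2].astype(np.float32)))
save("w4",im)
E
```

```text
[ 0.19933304  0.44497507 -1.17634381] 49.88817359457754
31.0583 [-0.52040885  0.57548088  0.32712266] 1080 213.98616668490848 ((524.8411254882812, 199.8555908203125), (16.983890533447266, 37.78068923950195), 81.59368896484375)
```

View pics/w4.png

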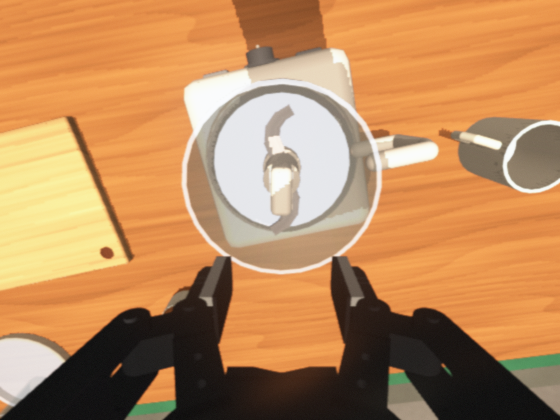

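The hub top is at z 214.0, exactly where a fully home blade should be. It is centred on the shaft, upright at (280,175) in the picture, and the gripper is clear.

```bash
python3 -c "
from plant import *
print(sign_off())"
```

```text
the job is handed in; nothing more can be done
None
```

The blade is fully home on the drive shaft and released: its hub top measured z 214.0 mm, as predicted. The slot dropped over the flats at the first heading without any turning, the press peaked at about 10 N, and I handed the job in at about 31 s.

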